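# Fold the brush rest and shut the colour box

## Task

Pack up the wooden colour box: with the fingertips, push the upright notched brush-rest leaf over until it lies flat inside the box, and only then push the standing cover shut over it, without slamming, and press its front edge down until the spring catch snaps and the cover sits fully home. Only push and press: do not pinch or lift the leaf, the cover or anything else, and leave the jars and tools in the box and the things around it where they are.

Things in the scene. Friction and masses are not known exactly. Their poses are not given: they have to be found in the camera images.
- colour_box: Wooden box fixed to the table, 124 mm deep (x) by 224 mm long (y); rim 90 mm up, walls 8 mm, 98 mm high when shut. Origin: centre of its underside, on the table. x points away from the robot to the cover's hinge side, y to the left end where the leaf is hinged. Turned up to 0.2 rad either way. Jars, a liner brush and a needle tool lie inside, tops at most 72 mm up, clear below the folded leaf.
- leaf (a joint): Angle of the brush-rest leaf, rad: 0 folded flat, 1.57 upright, 1.75 its stop (leaning out of the box). Starts at 1.4 to 1.7. It folds from the box's left end towards its right. Stiff hinge: it stays where it is left; less than 1 N at its free edge moves it. The cover cannot pass the leaf while it stands.
- leaf_hinge (a point): Middle of the leaf's hinge line, inside the box's left end wall, 80 mm above the table and 100 mm from the box's centre along the box's y. The hinge line runs along the box's x.
- leaf_edge (a point): Middle of the leaf's free edge, on its outer face: the face that looks left, out of the box, while the leaf stands, and up when folded (then 84 mm above the table). The leaf is a pale board 80 mm wide (along the box's x), 112 mm from hinge line to free edge, 8 mm thick, with five teeth along the free edge. The outer face lies 4 mm outside the plane through the hinge line.
- cover (a joint): Angle of the cover, rad: 0 shut, 1.57 upright, 1.95 its stop (leaning back, away from the robot). Starts at 1.65 to 1.9. Stiff hinge: it stays where it is left; about 1.5 N at its front edge moves it. Its spring catch holds it off at about 0.1 rad, snaps under about 7 N pressed at the front edge, and the cover then reads 0 and lies on the rim.
- cover_hinge (a point): Middle of the cover's hinge line, on the far upper edge of the box, 90 mm above the table and 62 mm beyond the box's centre along the box's x. The hinge line runs along the box's y.
- cover_edge (a point): Middle of the cover's front edge (farthest from the hinge), on its outer face: the face that looks away from the robot while the cover stands, and up when shut (then 98 mm above the table). The cover is a board 130 mm from hinge line to front edge, 228 mm long, 8 mm thick, plus a 4 mm lining board inside. The outer face lies 8 mm outside the plane through the hinge line.
- jar_iron: Pigment jar with a screw cap, 52 mm across, 52 mm high, standing upright in the box, leftmost of the row, under the folded leaf. Origin: centre of its underside. To be left alone.
- jar_cobalt: Pigment jar with a screw cap, 48 mm across, 58 mm high, upright in the box, second from the left. Origin: centre of its underside. To be left alone.
- jar_ochre: Pigment jar with a screw cap, 44 mm across, 62 mm high, upright in the box, third from the left. Origin: centre of its underside. To be left alone.
- jar_green: Pigment jar with a screw cap, 46 mm across, 55 mm high, upright in the box, rightmost. Origin: centre of its underside. To be left alone.
- liner_brush: Thin bamboo brush, 178 mm long, 10 mm thick, lying along the trough in the near half of the box. Origin: centre of its underside. To be left alone.
- needle_tool: Needle tool with a turned handle, 148 mm long, 10 mm thick, lying along the trough in the near half of the box. Origin: centre of its underside. To be left alone.
- tea_mug: White mug, 78 mm across, 110 mm with its handle, 97 mm high, on the table at the far left of the box. Origin: centre of its underside. To be left alone.
- test_tile: Small flat glazed tile, 62 x 45 x 7 mm, on the table by the mug. Origin: centre of its underside. To be left alone.
- masking_tape: Roll of tape lying flat, 104 mm across, 25 mm high, on the table at the right. Origin: centre of its underside. To be left alone.
- water_dropper: Small celadon water dropper, 46 mm across, 38 mm high, on the table at the right. Origin: centre of its underside. To be left alone.

How it is judged:
On the way, in this order (a step that is already met when the one before it is completed fails the run):
1. the brush-rest leaf is folded flat (within 0.06 rad) while the cover still stands open (above 1.2 rad) (value of joint leaf below 0.06 rad and value of joint cover above 1.2 rad), for 0.2 s.
2. the cover is shut and snapped home (within 0.02 rad) over the folded leaf (value of joint cover below 0.02 rad and value of joint leaf below 0.06 rad), for 0.2 s.
At the end, for the whole second after the job is handed in: The leaf lies folded (within 0.06 rad of flat), the cover is shut over it and held by its catch (within 0.02 rad of shut), the four jars stand upright in the box, and every jar, both tools and every thing beside the box are within 20 mm of where it started (all of step 2 and distance of each of jar_iron, jar_cobalt, jar_ochre, jar_green, liner_brush, needle_tool, tea_mug, test_tile, masking_tape, water_dropper from where it was at the start of the episode below 0.02 m and angle between each of jar_iron, jar_cobalt, jar_ochre, jar_green, tea_mug's own z axis and vertical below 0.2 rad); the robot touches nothing.
It fails at once if a jar or tool in the box or a thing beside the box was displaced by more than 20 mm or lifted (distance of any of jar_iron, jar_cobalt, jar_ochre, jar_green, liner_brush, needle_tool, tea_mug, test_tile, masking_tape, water_dropper from where it was at the start of the episode above 0.02 m).
It fails at once if the cover was forced down against the standing leaf (contact force between cover and leaf above 15 N or (value of joint cover below 1 rad and value of joint leaf above 0.5 rad)).
It fails at once if the cover was pinched (fingers pressing on its inner and outer faces at once) (contact force between cover_c0 and the fingers above 1.5 N and contact force between any of cover_c1, cover_c2 and the fingers above 1.5 N).
It fails at once if the leaf was pinched (fingers pressing on its inner and outer faces at once) (contact force between any of leaf_c0, leaf_c1, leaf_c2, leaf_c3, leaf_c4, leaf_c5 and the fingers above 1.5 N and contact force between any of leaf_c6, leaf_c7, leaf_c8, leaf_c9, leaf_c10, leaf_c11 and the fingers above 1.5 N).
It fails at once if the cover was slammed (faster than 4 rad/s, about 0.5 m/s at its front edge) (velocity of joint cover below -4 rad/s).
It also fails if it takes over 54 s, if anything falls off the work surface, if the arm or the gripper's body presses on something with over 40 N, if the wrist force passes 120 N, or if a joint passes its speed limit or range.

## Robot

A 6-joint arm with a two-finger parallel gripper is mounted at the origin on a cart in front of the work surface, level with it; the furniture and walls round the work are solid. World frame = base frame: x ahead of the robot, y to its left, z up, the work surface at z = 0. Lengths are in m, angles in rad, forces in N, time in s.
With the tool pointing down it reaches from about 0.275 to 0.725 m from the base axis. Payload 15.9 kg.
Tool frame: the origin (TCP) lies on the centre line of the jaws, within the pads' length; the fingertips stand 17 mm ahead of it and the grasp point (between the pads) lies 2 mm behind it; z points along the fingers, y is the line along which they close (so a half turn about z gives the same grasp; the last joint's range is limited). The gripper opens to 85 mm and grips with 20 to 120 N. Pads are 22 mm wide; open, the fingers measure 114 mm over their backs; the gripper's body (76 mm by 85 mm) begins 54 mm behind the grasp point. The pads swing forward as they close: fully open they stand 13 mm farther back than shut.
Start: joints at [1.251, 0.213, -0.034, 1.323, 0, 1.571], TCP at [0.157, 0.475, 0.248] pointing down, gripper open.
Joint ranges: [-2.98, 2.98], [-0.74, 1.72], [-1.14, 1.35], [-2.1, 2.04], [-1.57, 1.44], [-3.14, 3.14]. Speed limits (rad/s): [1.89, 1.89, 2.39, 2.57, 3.14, 3.14].

## Interface

Orientations are given as a unit quaternion [x, y, z, w].
In Python, from station import ctrl gives the robot as it stands.
- The arm moves only by the shell command python3 -m inch 'ROWS' [FORCE]. ROWS is JSON, a list of rows, each a list of 7 numbers: the shift along the tool's x, y, z in mm, then the turn, a rotation vector about the tool's x, y, z in rad, then the finger opening in mm, from 0 to 85.4. A call has 1 to 5 rows; each row is the pose to reach, as a shift and turn from the pose commanded when the call began, along the tool's axes at that moment; what a row does not reach only later rows make up. A row lasts 1/8 s, in which the tool goes at most 62.5 mm and 10.7 degrees, less where a joint would pass 70% of its speed; a pose out of reach is approached as far as the arm can. A call with a gripper value outside its range is refused whole. The fingers move at their own pace and stop on an object; FORCE is the grip in N (left out, the last holds). Time passes only in rows, so rows that repeat a pose let the fingers close. It gives the time, the measured TCP pose, the force, the opening and the grip force at its end, in the units of the state.
- ctrl.read_state(): the state, without advancing time (a new reading comes with each control period).
- ctrl.snapshot(name): name is "scene" or "top" or "wrist"; returns a dict with "frame" (400x640x3 uint8, blue, green, red), "depth" (400x640 float32, m along the optical axis (not along the pixel's ray), 0 where there is no reading), "fx", "fy", "cx", "cy" (pixels), "k1" (the pictures are not rectified: a ray, as slopes to the right and down, at radius r is drawn at 1 + k1 r^2 times it, then the intrinsics apply), "R" (3x3) and "t" (3): a world point X has camera coordinates R X + t. Camera axes: x right, y down, z forward; pixel columns grow to the right and rows downward; lengths in m; the calibration is good to about 2 mm. A picture is of the moment at which its call begins.
- ctrl.sign_off(): hands the job in; it is judged then, once.
The state is a dict: "time": time; "qpos": joint angles; "dq": joint speeds; "joint_efforts": joint torques, N m; "tool_pos": TCP position; "ee_rot": TCP orientation; "contact_force": force on the tool from outside, world axes, zero at the start; "ft_torque": the same for the moment, N m; "width": opening from 0.0 (shut) to 1.0 (fully open); "grasp_force": force on a finger pad.
Only numpy, scipy, OpenCV 4.12 (cv2) and the standard library are available. Lean on these libraries where they do the work, as an engineer would, in place of code of your own. Each camera call takes 0.05 s, during which the arm holds its last target. There are 200 camera calls.

## Working session

There is one attempt and no reset: what is moved stays moved. The work goes in short steps, Python scripts to look and compute and a shell command to move; the robot and the scene stay as the last step left them, time stands still between calls to the robot, and variables do not carry over. Pictures are saved under pics/ and viewed, at most 10 in all, crops included, and the job is handed in when it is done.

```bash
ls; mkdir -p pics
python3 - <<'E'
from station import ctrl
import cv2,numpy as np
s=ctrl.read_state();print({k:np.round(v,3).tolist() for k,v in s.items()})
for n in("scene","top"):
    d=ctrl.snapshot(n);cv2.imwrite(f"pics/{n}0.png",d["frame"]);np.savez(f"{n}0.npz",**d)
    print(n,d["fx"],d["cx"],d["cy"],d["k1"],np.round(-d["R"].T@d["t"],3),np.round(d["R"],2).tolist())
E
```

```text
pics
{'time': 0.0, 'qpos': [1.251, 0.213, -0.035, 1.324, -0.0, 1.571], 'dq': [0.0, -0.001, 0.0, -0.0, -0.0, -0.001], 'joint_efforts': [0.001, -68.616, 48.712, 0.017, 0.0, 0.0], 'tool_pos': [0.157, 0.474, 0.248], 'ee_rot': [0.159, 0.987, -0.001, -0.0], 'contact_force': [-0.018, 0.716, 0.502], 'ft_torque': [0.047, 0.037, -0.066], 'grasp_force': 0.0, 'width': 1.0}
scene 400.78114312643845 322.4828872882166 199.22769816764153 -0.06597156846275844 [0.047 0.868 0.735] [[-0.89, -0.45, 0.01], [-0.26, 0.49, -0.83], [0.37, -0.74, -0.56]]
top 516.2988251649617 321.25832943343704 195.96629475851364 -0.10482880012944373 [0.326 0.012 1.376] [[-0.01, -1.0, -0.01], [-0.99, 0.01, -0.12], [0.12, 0.01, -0.99]]
```

View pics/scene0.png

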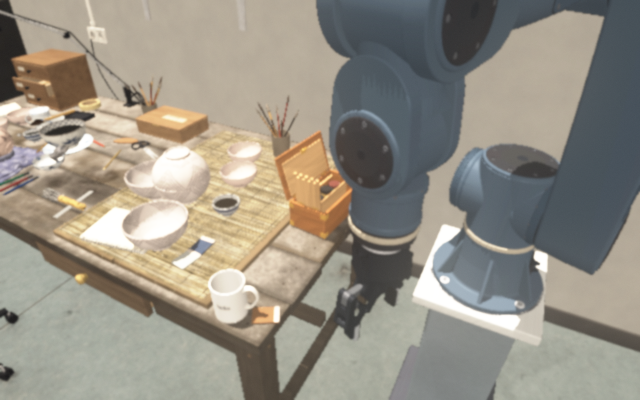

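View pics/top0.png

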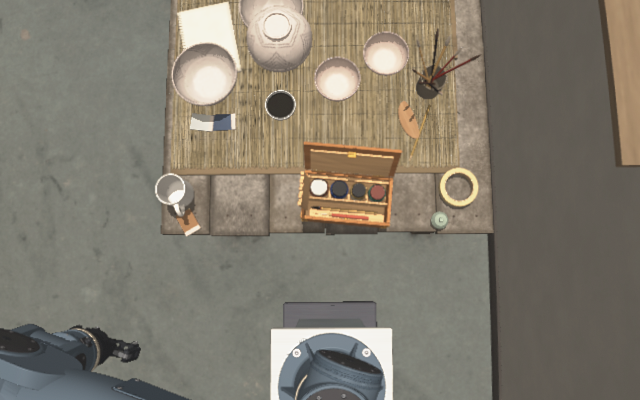

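The scene view shows the mug at (230,297) and the box with its open cover and standing leaf at (315,190). The top view has the box rim at about (303-392, 172-228), the cover behind it at (305-400, 145-178), the leaf at x≈301, the mug at (173,190), and the tape and dropper on the right.

```bash
cat > h.py <<'E'
import numpy as np,cv2
def load(n): return dict(np.load(n))
def K(d): return np.array([[d["fx"],0,d["cx"]],[0,d["fy"],d["cy"]],[0,0,1]],float)
def D(d): return np.array([float(d["k1"]),0,0,0,0])
def slopes(d,p): return cv2.undistortPoints(np.float64(p).reshape(-1,1,2),K(d),D(d)).reshape(-1,2)
def onz(d,p,z):
    r=np.c_[slopes(d,p),np.ones(len(p))]@d["R"]; c=-d["R"].T@d["t"]
    return c+r*((z-c[2])/r[:,2])[:,None]
def cloud(d):
    v,u=np.mgrid[:400,:640]; s=slopes(d,np.c_[u.ravel(),v.ravel()]);z=d["depth"].ravel()
    P=(np.c_[s,np.ones(len(s))]*z[:,None]-d["t"])@d["R"]; P[z==0]=np.nan
    return P.reshape(400,640,3)
def proj(d,X): return cv2.projectPoints(np.float64(X).reshape(-1,1,3),cv2.Rodrigues(d["R"])[0],d["t"],K(d),D(d))[0].reshape(-1,2)
E
python3 - <<'E'
from h import *
a=load("top0.npz");b=load("scene0.npz")
A=cv2.resize(a["frame"][130:240,285:415],None,fx=6,fy=5,interpolation=2)[:550]
A=cv2.resize(a["frame"][135:240,285:415],None,fx=6,fy=5.7)[:598]
cv2.imwrite("pics/c1.png",A)
cv2.imwrite("pics/c2.png",cv2.resize(b["frame"][125:245,265:365],None,fx=5,fy=5,interpolation=2))
P=cloud(a);print("depth z at rim px",P[205,388],P[150,350],P[190,300])
m=(P[...,2]>.08)&(P[...,2]<.1)&(P[...,0]<.5)&(P[...,0]>.2)&(abs(P[...,1])<.25)
v,u=np.nonzero(m);print(u.min(),u.max(),v.min(),v.max())
print(cv2.minAreaRect(np.float32(P[m][:,:2])*1000))
E
```

```text
depth z at rim px [ 0.46458551 -0.14703092  0.08560225] [ 0.580661   -0.04719374  0.20365672] [0.49101398 0.06980615 0.18095724]
301 391 191 225
((458.2627258300781, -41.44043731689453), (226.54554748535156, 85.85016632080078), 89.25720977783203)
```

View pics/c1.png

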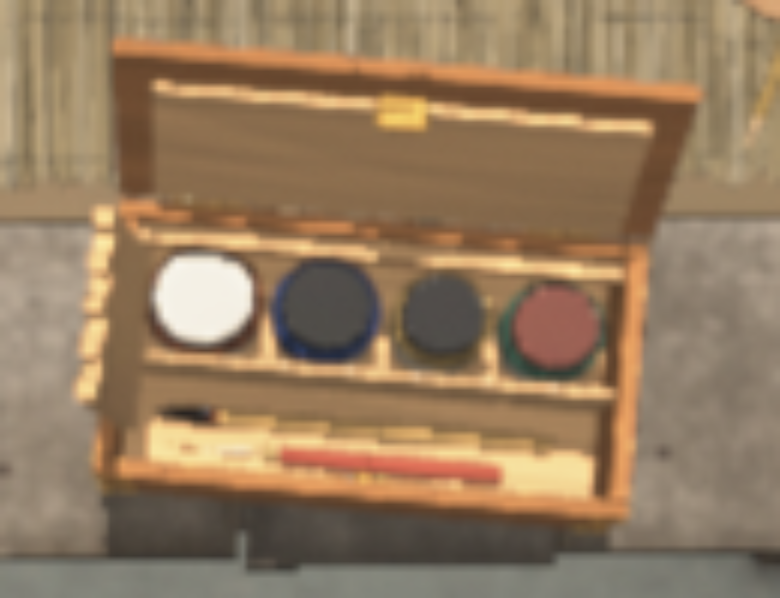

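View pics/c2.png

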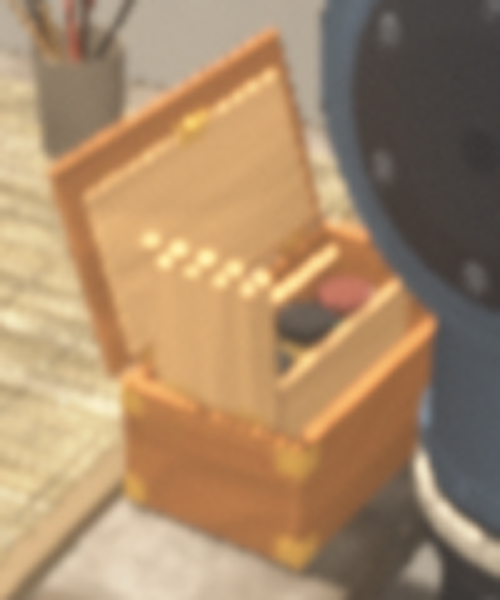

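The crops show the leaf at the left with its five teeth at crop x≈75-115, y 205-400. The cover's top edge runs from crop (115,45) to (697,95), the front rim from about (105,475) to (630,510), and the back right rim corner is near (645,245). Next I fit the poses from depth.

Run:
```python
from h import *
a=load("top0.npz")
P=cloud(a);X,Y,Z=P[...,0],P[...,1],P[...,2]
print("table z",np.nanmedian(Z[200:220,225:260]))
# colour orange-ish wood on rim
hsv=cv2.cvtColor(a["frame"],cv2.COLOR_BGR2HSV)
m=(Z>.075)&(Z<.105)&(X<.53)&(X>.37)&(Y>-.2)&(Y<.12)
c=P[m];
for t in (["zhist",np.histogram(c[:,2],6)],): print(t)
print(cv2.minAreaRect(np.float32(c[:,:2])*1000), c.min(0),c.max(0))
# rim rows: front rim & right rim extents
for u in (310,325,345,365,380):
    r=np.nonzero(m[:,u])[0]; f=r.max(); print("front",u,f,P[f,u].round(4), onz(a,[[u,f+.5]],.09)[0].round(4))
for v in (185,192,200,208,215):
    r=np.nonzero(m[v])[0]; print("right",v,r.max(),P[v,r.max()].round(4),onz(a,[[r.max()+.5,v]],.09)[0].round(4))
# cover points
k=(Z>.11)&(X>.5)&(X<.66)&(Y>-.2)&(Y<.1)&(np.mgrid[:400,:640][0]>140)&(np.mgrid[:400,:640][0]<180)
k[:, :303]=0;k[:,402:]=0
C=P[k];print("cover n",len(C)); c0=np.median(C,0);
for i in range(3):
    u,s,vt=np.linalg.svd(C-C.mean(0),full_matrices=0);n=vt[2];r=(C-C.mean(0))@n;C=C[abs(r)<.006]
print("cover normal",n,"c",C.mean(0),C.min(0),C.max(0),"res",r.std())
l=(Z>.11)&(X<.55)&(X>.4)&(Y>.0)&(Y<.12);L=P[l];print("leaf",len(L),L.min(0),L.max(0),np.median(L,0))
```

```text
table z -0.0014560605691869785
['zhist', (array([ 75,  62, 268, 183,  13,  12]), array([0.07500588, 0.0798981 , 0.08479033, 0.08968255, 0.09457477,
       0.09946699, 0.10435922]))]
((481.6556396484375, -43.6812744140625), (224.9364776611328, 117.02594757080078), 84.43406677246094) [ 0.41401602 -0.15910038  0.07500588] [0.52994926 0.07203224 0.10435922]
front 310 218 [0.4328 0.0492 0.0902] [0.4315 0.0492 0.09  ]
front 325 219 [0.4301 0.0118 0.089 ] [0.4288 0.0118 0.09  ]
front 345 221 [ 0.4251 -0.0383  0.085 ] [ 0.4234 -0.0381  0.09  ]
front 365 223 [ 0.4189 -0.0876  0.0959] [ 0.4181 -0.088   0.09  ]
front 380 224 [ 0.4163 -0.1252  0.0929] [ 0.4153 -0.1254  0.09  ]
right 185 392 [ 0.5148 -0.1578  0.0896] [ 0.5147 -0.159   0.09  ]
right 192 391 [ 0.4974 -0.1552  0.0867] [ 0.4969 -0.156   0.09  ]
right 200 391 [ 0.4766 -0.1542  0.0911] [ 0.4767 -0.1556  0.09  ]
right 208 390 [ 0.4567 -0.1515  0.0885] [ 0.4565 -0.1526  0.09  ]
right 215 390 [ 0.4393 -0.1515  0.086 ] [ 0.4389 -0.1522  0.09  ]
cover n 2393
cover normal [-0.94387866  0.09586049  0.3160757 ] c [ 0.56788357 -0.0545683   0.17034617] [ 0.53922225 -0.16534231  0.11001864] [0.59815793 0.06180328 0.21733793] res 0.002079779904941553
leaf 289 [0.45567999 0.05290755 0.11053551] [0.53489537 0.07423713 0.19452245] [0.49401004 0.06292466 0.17198033]
```

```bash
cat >> h.py <<'E'
from scipy.spatial.transform import Rotation as Ro
TH=-.095;C0=np.array([.485,-.0437,0]);RB=Ro.from_euler("z",TH).as_matrix()
def w(l): return C0+RB@np.array(l,float)
def loc(p): return RB.T@(np.array(p)-C0)
def rows(pts):
    "shift in tool axes (mm) that brings the shut tip centre to box-frame points"
    from station import ctrl
    s=ctrl.read_state();R=Ro.from_quat(s["ee_rot"]).as_matrix();p=np.array(s["tool_pos"])
    print("tip local",loc(p+R[:,2]*.017).round(4),"yaw tool y",np.arctan2(R[1,1],R[0,1]).round(3),"F",np.round(s["contact_force"],1),"t",round(s["time"],2))
    for q in pts: print(q,(R.T@(w(q)+[0,0,.017]-p)*1000).round(0))
E
python3 - <<'E'
from h import *
a=load("top0.npz");P=cloud(a)
X,Y,Z=P[...,0],P[...,1],P[...,2]
l=(Z>.11)&(X<.55)&(X>.4)&(Y>.0)&(Y<.12);L=np.array([loc(p) for p in P[l]])
print("leaf top",L[L[:,2]>.185].mean(0),"low",L[L[:,2]<.16].mean(0), L[:,0].min(),L[:,0].max(),L[:,1].max())
k=(Z>.2)&(X>.5)&(X<.66)&(Y>-.2)&(Y<.1);Q=np.array([loc(p) for p in P[k]]);Q=Q[Q[:,0]<.13];print("cover edge",Q[Q[:,2]>.21].mean(0),Q.max(0),Q.min(0))
k=(X>.58)&(X<.75)&(Y>-.2)&(Y<.1);print("max z behind cover",np.nanmax(np.where((X>.63)&(X<.75)&(Y>-.15)&(Y<.08),Z,-1)))
rows([[0,.16,.231],[0,.16,.165]])
E
```

```text
leaf top [-0.00085564  0.11233419  0.18923225] low [-0.00171492  0.1029043   0.13551237] -0.039348879701338525 0.039672710421590804 0.11672840664989877
cover edge [0.1002157  0.00232401 0.21260572] [0.10540226 0.11313666 0.21733793] [ 0.07755605 -0.1130738   0.2000109 ]
max z behind cover 0.09045332564884512
tip local [-0.3756  0.4846  0.2309] yaw tool y 1.251 F [ 0.5 -0.5 -0.4] t 0.1
[0, 0.16, 0.231] [-438. -233.    0.]
[0, 0.16, 0.165] [-438. -233.   66.]
```

```bash
python3 -m inch '[[-48,-26,0,0,0,-0.12,0],[-97,-52,0,0,0,-0.225,0],[-146,-78,0,0,0,-0.225,0],[-195,-104,0,0,0,-0.225,0],[-243,-129,0,0,0,-0.225,0]]' 20; python3 -c "
from h import *
rows([[0,.16,.231],[0,.16,.165]])"
```

```text
time: 0.72
tool_pos: [0.3482, 0.2742, 0.2482]
ee_rot: [0.047, 0.999, -0.0, -0.0]
contact_force: [0.5, 1.6, 0.8]
width: -0.002
grasp_force: 0.0
tip local [-0.1664  0.3035  0.2312] yaw tool y 1.476 F [0.5 1.6 0.8] t 0.72
[0, 0.16, 0.231] [-166. -144.    0.]
[0, 0.16, 0.165] [-166. -144.   66.]
```

```bash
python3 -m inch '[[-42,-36,0,0,0,0,0],[-84,-72,0,0,0,0,0],[-126,-108,0,0,0,0,0],[-166,-143,0,0,0,0,0],[-166,-143,0,0,0,0,0]]'; python3 -m inch '[[0,0,30,0,0,0,0],[0,0,60,0,0,0,0],[0,0,66,0,0,0,0]]'
python3 - <<'E'
from h import *
from station import ctrl
rows([[0,.16,.165],[0,.126,.165]])
d=ctrl.snapshot("scene");cv2.imwrite("pics/s1.png",cv2.resize(d["frame"][100:260,220:420],None,fx=3.5,fy=3.5))
E
```

```text
time: 1.35
tool_pos: [0.5005, 0.1152, 0.2475]
ee_rot: [0.049, 0.999, -0.0, -0.0]
contact_force: [-1.0, 0.0, -0.5]
width: -0.004
grasp_force: 0.0
time: 1.72
tool_pos: [0.4975, 0.1179, 0.1808]
ee_rot: [0.047, 0.999, -0.0, -0.002]
contact_force: [-0.7, 0.4, 0.8]
width: 0.002
grasp_force: 0.0
tip local [-0.0029  0.1621  0.1638] yaw tool y 1.477 F [-0.7  0.4  0.8] t 1.73
[0, 0.16, 0.165] [-3. -2. -1.]
[0, 0.126, 0.165] [ -3. -36.  -1.]
```

View pics/s1.png

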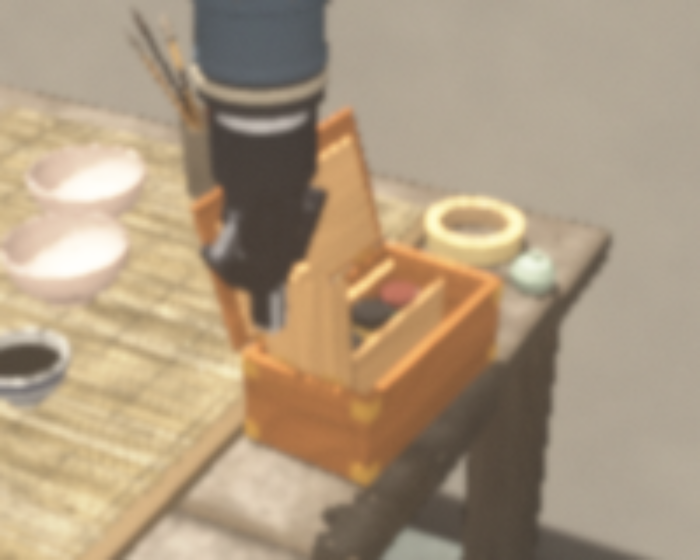

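The fingertip is at crop (270,320), just left of the standing leaf and clear of the mug and cover. Next I push the leaf along its arc.

```bash
python3 -m inch '[[-3,-22,0,0,0,0,0],[-3,-43,0,0,0,0,0],[-3,-55,0,0,0,0,0],[-3,-66,1,0,0,0,0],[-3,-78,5,0,0,0,0]]'; python3 -m inch '[[0,-6,4,0,0,0,0],[0,-12,8,0,0,0,0],[0,-20,15,0,0,0,0],[0,-27,24,0,0,0,0],[0,-32,32,0,0,0,0]]'; python3 -c "
from h import *
rows([[0,.04,.12],[0,.033,.105],[0,.0303,.0925],[0,.03,.082]])"
```

```text
time: 2.4
tool_pos: [0.4948, 0.0395, 0.1775]
ee_rot: [0.047, 0.999, 0.0, 0.0]
contact_force: [-0.3, 0.6, -0.0]
width: 0.001
grasp_force: 0.3
time: 3.02
tool_pos: [0.4914, 0.0075, 0.1445]
ee_rot: [0.047, 0.999, -0.0, -0.0]
contact_force: [1.1, -0.1, 1.2]
width: 0.001
grasp_force: 0.3
tip local [0.0015 0.0515 0.1275] yaw tool y 1.476 F [ 1.1 -0.1  1.2] t 3.02
[0, 0.04, 0.12] [  2. -12.   8.]
[0, 0.033, 0.105] [  2. -19.  23.]
[0, 0.0303, 0.0925] [  2. -21.  35.]
[0, 0.03, 0.082] [  1. -22.  46.]
```

```bash
python3 -m inch '[[0,-7,6,0,0,0,0],[0,-13,14,0,0,0,0],[0,-17,22,0,0,0,0],[0,-20,30,0,0,0,0],[0,-21,37,0,0,0,0]]'
python3 - <<'E'
from h import *
from station import ctrl
rows([[0,.03,.083],[0,.03,.08]])
for n,c in(("scene",(100,260,220,420)),("top",(130,240,285,415))):
    d=ctrl.snapshot(n);np.savez(n+"2.npz",**d)
A=load("scene2.npz")["frame"][100:260,220:420];B=load("top2.npz")["frame"][120:250,270:430]
cv2.imwrite("pics/s2.png",np.hstack([cv2.resize(A,(400,320)),cv2.resize(B,(394,320))]))
E
```

```text
time: 3.65
tool_pos: [0.4895, -0.0132, 0.1078]
ee_rot: [0.047, 0.999, -0.0, -0.0]
contact_force: [0.3, -0.1, 0.3]
width: -0.001
grasp_force: 0.2
tip local [0.0016 0.0308 0.0908] yaw tool y 1.476 F [ 0.3 -0.1  0.3] t 3.65
[0, 0.03, 0.083] [ 2. -1.  8.]
[0, 0.03, 0.08] [ 2. -1. 11.]
```

View pics/s2.png

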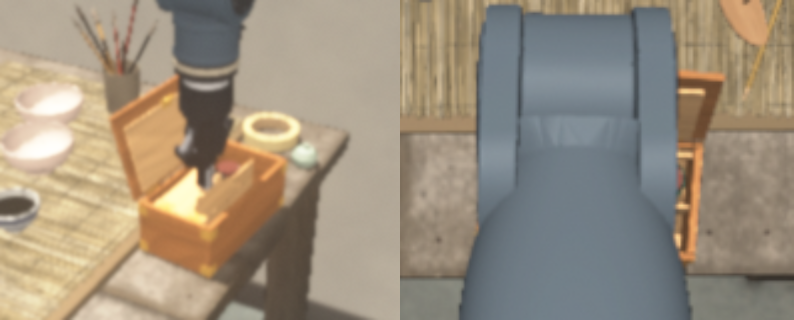

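The leaf is nearly flat, showing as a bright board at (185,195) under the fingertip, and the cover still stands. I'll press it home.

```bash
python3 -m inch '[[0,0,3,0,0,0,0],[0,0,6,0,0,0,0],[0,0,8,0,0,0,0],[0,0,10,0,0,0,0],[0,0,11,0,0,0,0]]'; python3 -c "
from h import *
rows([])"
```

```text
time: 4.38
tool_pos: [0.4901, -0.013, 0.0998]
ee_rot: [0.047, 0.999, 0.0, 0.001]
contact_force: [-20.7, -0.1, 60.6]
width: -0.001
grasp_force: 30.5
tip local [0.0022 0.0311 0.0828] yaw tool y 1.476 F [-20.7  -0.1  60.6] t 4.38
```

```bash
python3 -m inch '[[0,0,-7,0,0,0,0],[0,0,-20,0,0,0,0],[0,-5,-60,0,0,0,0],[0,-15,-110,0,0,0,0],[0,-30,-170,0,0,0,0]]'
python3 - <<'E'
from h import *
from station import ctrl
rows([[.155,0,.25],[.155,0,.18]])
d=ctrl.snapshot("scene");cv2.imwrite("pics/s3.png",cv2.resize(d["frame"][100:260,220:420],None,fx=3,fy=3));np.savez("scene3.npz",**d)
P=cloud(d);L=(P-C0)@RB
m=(abs(L[...,0])<.035)&(L[...,1]>0)&(L[...,1]<.09)&(L[...,2]<.13)&(L[...,2]>.06)
for lo in(0,.03,.06):
    k=m&(L[...,1]>lo)&(L[...,1]<lo+.03);print(lo,k.sum(),np.median(L[k][:,2]) if k.any() else 0)
E
```

```text
time: 5.0
tool_pos: [0.4861, -0.0429, 0.2689]
ee_rot: [0.047, 0.999, 0.0, -0.0]
contact_force: [1.6, -1.9, -0.3]
width: -0.0
grasp_force: 0.0
tip local [0.001  0.0009 0.2519] yaw tool y 1.477 F [ 1.6 -1.9 -0.3] t 5.0
[0.155, 0, 0.25] [-154.   -1.    2.]
[0.155, 0, 0.18] [-154.   -1.   72.]
0 122 0.0819753794894127
0.03 138 0.08217902825818615
0.06 143 0.08197413439907277
```

View pics/s3.png

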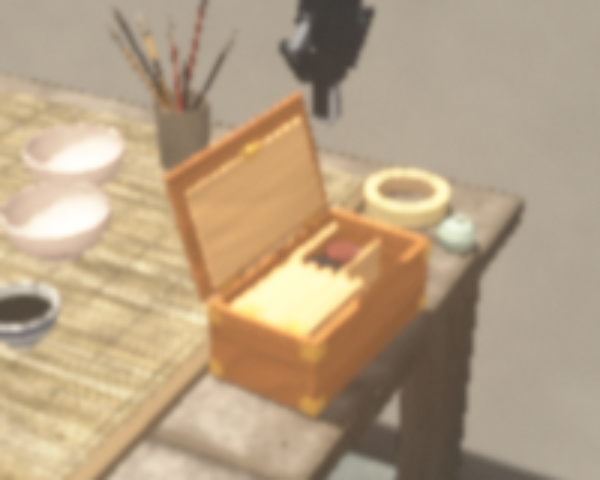

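The leaf lies flat at (300,295), all at one height of 82 mm with a known −1.5 mm depth bias. The cover still stands. Now I go over and behind the cover.

```bash
python3 -m inch '[[-40,0,0,0,0,0,0],[-80,0,0,0,0,0,0],[-120,0,0,0,0,0,0],[-154,0,0,0,0,0,0],[-154,0,0,0,0,0,0]]'; python3 -m inch '[[0,0,25,0,0,0,0],[0,0,50,0,0,0,0],[0,0,72,0,0,0,0],[0,0,72,0,0,0,0]]';  python3 - <<'E'
from h import *
from station import ctrl
rows([])
d=ctrl.snapshot("scene");cv2.imwrite("pics/s4.png",cv2.resize(d["frame"][70:260,220:420],None,fx=3,fy=3))
E
```

```text
time: 5.68
tool_pos: [0.6414, -0.0575, 0.266]
ee_rot: [0.047, 0.999, 0.0, -0.001]
contact_force: [-0.3, -0.2, 0.9]
width: 0.001
grasp_force: 0.0
time: 6.18
tool_pos: [0.6387, -0.0573, 0.1945]
ee_rot: [0.047, 0.999, 0.0, -0.001]
contact_force: [-0.2, 0.7, 0.0]
width: -0.003
grasp_force: 0.0
tip local [0.1543 0.0011 0.1775] yaw tool y 1.476 F [-0.2  0.7  0. ] t 6.17
```

View pics/s4.png

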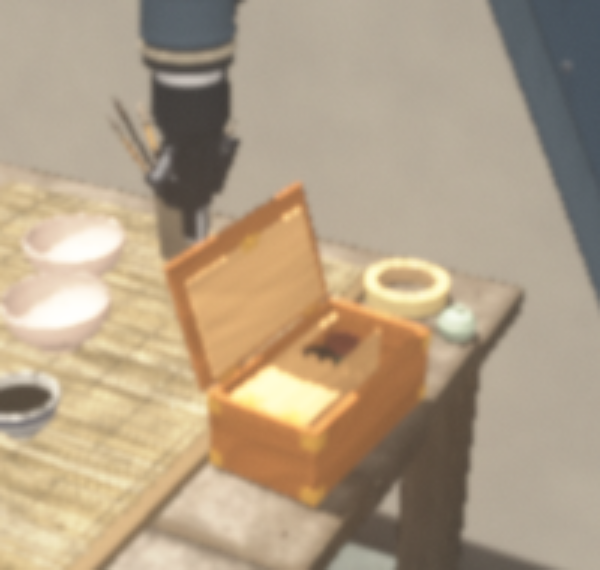

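The finger is behind the cover, its tip at (195,225), clear of the pots. Now I pull the cover forward gently.

```bash
python3 -m inch '[[20,0,0,0,0,0,0],[36,0,0,0,0,0,0],[52,0,0,0,0,0,0],[66,0,0,0,0,0,0],[79,0,0,0,0,0,0]]'; python3 -m inch '[[13,0,0,0,0,0,0],[26,0,0,0,0,0,0],[38,0,0,0,0,0,0],[49,0,0,0,0,0,0],[59,0,0,0,0,0,0]]';  python3 - <<'E'
from h import *
rows([[-.0014,0,.178],[-.01,0,.170],[-.0174,0,.1615],[-.0241,0,.1521],[-.0298,0,.1422],[-.0345,0,.1316],[-.038,0,.1207],[-.04,0,.1117],[-.042,0,.1037],[-.042,0,.096]])
E
```

```text
time: 6.85
tool_pos: [0.5624, -0.05, 0.1981]
ee_rot: [0.047, 0.999, -0.0, 0.002]
contact_force: [4.0, 0.4, 8.0]
width: -0.0
grasp_force: 2.5
time: 7.48
tool_pos: [0.502, -0.0443, 0.1954]
ee_rot: [0.047, 0.999, 0.0, -0.0]
contact_force: [1.5, -0.7, -0.2]
width: 0.003
grasp_force: 0.5
tip local [0.017  0.001  0.1784] yaw tool y 1.476 F [ 1.5 -0.7 -0.2] t 7.47
[-0.0014, 0, 0.178] [18. -1.  0.]
[-0.01, 0, 0.17] [27. -1.  8.]
[-0.0174, 0, 0.1615] [34. -1. 17.]
[-0.0241, 0, 0.1521] [41. -1. 26.]
[-0.0298, 0, 0.1422] [47. -1. 36.]
[-0.0345, 0, 0.1316] [51. -1. 47.]
[-0.038, 0, 0.1207] [55. -1. 58.]
[-0.04, 0, 0.1117] [57. -1. 67.]
[-0.042, 0, 0.1037] [59. -1. 75.]
[-0.042, 0, 0.096] [59. -1. 82.]
```

```bash
python3 -m inch '[[9,0,0,0,0,0,0],[18,0,0,0,0,0,0],[27,0,8,0,0,0,0],[34,0,17,0,0,0,0],[41,0,26,0,0,0,0]]'; python3 -m inch '[[6,0,10,0,0,0,0],[10,0,20,0,0,0,0],[13,0,29,0,0,0,0],[15,0,37,0,0,0,0],[16,0,41,0,0,0,0]]';  python3 - <<'E'
from h import *
from station import ctrl
rows([[-.042,0,.1037],[-.042,0,.096]])
d=ctrl.snapshot("scene");cv2.imwrite("pics/s5.png",cv2.resize(d["frame"][70:260,220:420],None,fx=3,fy=3))
E
```

```text
time: 8.1
tool_pos: [0.4614, -0.0404, 0.1687]
ee_rot: [0.047, 0.999, 0.0, -0.0]
contact_force: [1.1, -0.7, 0.7]
width: -0.003
grasp_force: 0.3
time: 8.72
tool_pos: [0.4458, -0.039, 0.1278]
ee_rot: [0.047, 0.999, 0.0, -0.0]
contact_force: [-0.1, -0.7, 0.0]
width: -0.002
grasp_force: 0.2
tip local [-0.0395  0.001   0.1108] yaw tool y 1.476 F [-0.1 -0.7  0. ] t 8.72
[-0.042, 0, 0.1037] [ 3. -1.  7.]
[-0.042, 0, 0.096] [ 3. -1. 15.]
```

View pics/s5.png

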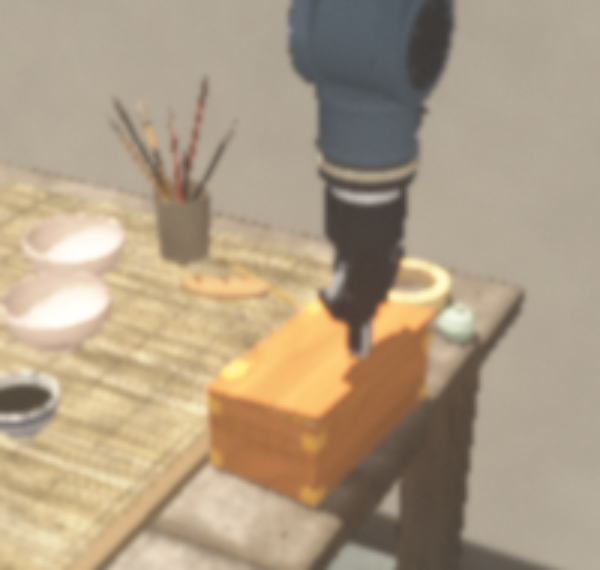

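The cover is at about 0.1 rad, resting on its catch, with the tip at (360,350). I'll shift the tip nearer the front edge and press slowly.

```bash
python3 -m inch '[[0,0,-6,0,0,0,0],[14,0,-6,0,0,0,0],[14,0,0,0,0,0,0],[14,0,3,0,0,0,0],[14,0,5,0,0,0,0]]'; python3 -m inch '[[0,0,1,0,0,0,0],[0,0,2,0,0,0,0],[0,0,4,0,0,0,0],[0,0,5,0,0,0,0],[0,0,6,0,0,0,0]]';  python3 -c "
from h import *
rows([])"
```

```text
time: 9.4
tool_pos: [0.4319, -0.0376, 0.1231]
ee_rot: [0.047, 0.999, 0.0, -0.0]
contact_force: [0.1, 0.5, 0.6]
width: -0.001
grasp_force: 0.0
time: 10.02
tool_pos: [0.4321, -0.0377, 0.1172]
ee_rot: [0.047, 0.999, -0.0, 0.0]
contact_force: [-0.5, -0.0, -0.6]
width: 0.003
grasp_force: 0.0
tip local [-0.0533  0.001   0.1002] yaw tool y 1.476 F [-0.5 -0.  -0.6] t 10.03
```

```bash
python3 -m inch '[[0,0,1,0,0,0,0],[0,0,2,0,0,0,0],[0,0,3,0,0,0,0],[0,0,4,0,0,0,0],[0,0,4,0,0,0,0]]';  python3 -c "
from h import *
rows([])"
```

```text
time: 10.65
tool_pos: [0.4322, -0.0376, 0.1145]
ee_rot: [0.047, 0.999, -0.0, 0.001]
contact_force: [-10.7, 0.5, 28.1]
width: -0.002
grasp_force: 14.0
tip local [-0.0532  0.001   0.0975] yaw tool y 1.476 F [-10.7   0.5  28.1] t 10.65
```

Solid stop at 97.5 mm with 28 N, so the cover is home. I'll retreat and verify.

```bash
python3 -m inch '[[0,0,-5,0,0,0,0],[0,0,-30,0,0,0,0],[0,0,-70,0,0,0,0],[0,0,-120,0,0,0,0],[0,0,-150,0,0,0,0]]'
python3 - <<'E'
from h import *
from station import ctrl
rows([])
d=ctrl.snapshot("scene");P=cloud(d);L=(P-C0)@RB
for x in(-.055,-.03,0,.03,.055):
    k=(abs(L[...,0]-x)<.01)&(abs(L[...,1])<.1)&(L[...,2]<.14)&(L[...,2]>.08);print(x,k.sum(),np.median(L[k][:,2]).round(4))
cv2.imwrite("pics/s6.png",cv2.resize(d["frame"][70:330,170:420],None,fx=2.3,fy=2.3))
E
```

```text
time: 11.28
tool_pos: [0.4324, -0.0377, 0.2656]
ee_rot: [0.047, 0.999, -0.0, 0.001]
contact_force: [0.3, 0.1, -0.9]
width: -0.0
grasp_force: 0.0
tip local [-0.0529  0.001   0.2486] yaw tool y 1.476 F [ 0.3  0.1 -0.9] t 11.28
-0.055 280 0.096
-0.03 245 0.0961
0 246 0.0962
0.03 227 0.0961
0.055 200 0.0961
```

View pics/s6.png

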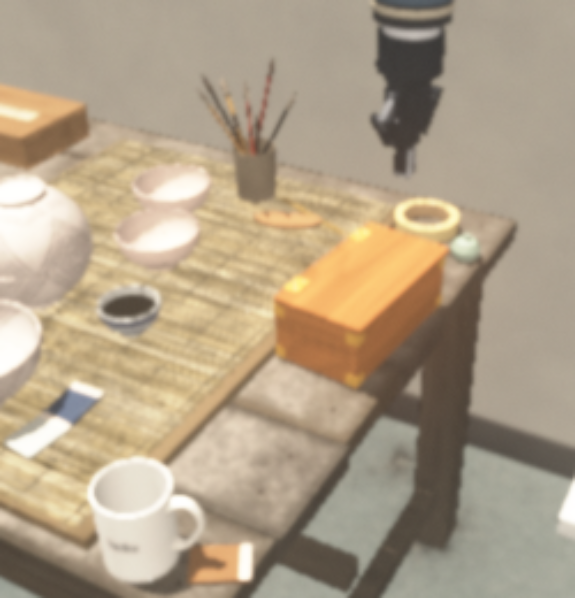

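The cover is level across its whole depth, the box at (360,300) is shut, and the mug, tile, tape and dropper are undisturbed.

```bash
python3 -c "
from station import ctrl
print(ctrl.sign_off())"
```

```text
the job is handed in; nothing more can be done
None
```

The leaf is folded flat and the cover is shut and measured level on the box, with the things around it undisturbed in the last picture; I handed the job in at about 11 s (no verdict was returned).

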